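# Fetch the food box from behind the two jars

### The arm

A 7-joint arm with a two-finger parallel gripper is mounted at the origin on the work surface. World frame = base frame: x ahead of the robot, y to its left, z up, the work surface at z = 0. Lengths are in m, angles in degrees, forces in N, time in s.
With the tool pointing down it reaches from about 0.35 to 0.775 m from the base axis. Payload 3.1 kg.
Tool frame: the origin (TCP) lies midway between the tips of the shut fingers; the grasp point (between the pads) lies 19 mm behind it; z points along the fingers, y is the line along which they close (so a half turn about z gives the same grasp; the last joint's range is limited). The gripper opens to 85 mm and grips with 20 to 120 N. Pads are 22 mm wide; open, the fingers measure 114 mm over their backs; the gripper's body (76 mm by 85 mm) begins 54 mm behind the grasp point. The pads swing forward as they close: fully open they stand 13 mm farther back than shut.
Start: joints at [70.491, 17.813, 0.802, 86.603, -0.252, 75.585, -1.558], TCP at [0.162, -0.526, 0.231] pointing down, gripper open.
Joint ranges: [-154.91, 154.91], [-16.99, 109.72], [-72.82, 74.43], [7.12, 147.25], [-82.49, 262.49], [11.32, 116.49], [-174.64, 174.64]. Speed limits (degrees/s): [159.86, 159.86, 180, 180, 180, 180, 180].

### API

Orientations are given as [roll, pitch, yaw] about the fixed x, y, z axes, in that order (R = Rz(yaw) Ry(pitch) Rx(roll)).
In Python, from station import robot gives the robot as it stands. Calls block until the motion is done:
- robot.move_to(position, orientation): joint-space move of the TCP to a pose.
- robot.line_to(position, orientation=None, velocity=0.15, f_stop=None): straight line of the TCP; orientation=None keeps the orientation; velocity is the mean speed in m/s. With f_stop (N) it stops when the force on the tool has changed by that much, and returns True; else False.
- robot.move_j(angles): joint-space move.
- robot.gripper_to(opening, force=None): opening from 0.0 (shut) to 1.0 (fully open); force is the grip in N (None keeps the last); returns when the fingers have stopped.
- robot.pause(seconds).
- robot.inverse_kinematics(position, orientation): joint angles nearest the present ones, or None.
- robot.sense(): the state.
- robot.grab_frame(name): name is "side" or "top" or "wrist"; returns (picture, depth): 400x640x3 uint8, red, green, blue; 400x640 float32, m along the optical axis (not along the pixel's ray), 0 where there is no reading.
- robot.calibration(name): a dict with "mtx" (3x3 intrinsics, pixels), "extrinsics" (4x4, takes a point from world to camera coordinates); the wrist camera has in their place "T_tool_cam" (4x4, takes a point from camera to tool coordinates, whose origin is the TCP and whose axes are the flange's). Camera axes: x right, y up, looking along -z (the intrinsics and any distortion apply to the point x, -y, -z); pixel columns grow to the right and rows downward; lengths in m; the calibration is good to about 2 mm. A picture is of the moment at which its call begins: read the wrist's pose just before it. calibration takes no time and is no camera call.
A pose or a line that the arm cannot do raises robot.PlanningError and nothing moves.
- robot.close_job(): hands the job in; it is judged then, once.
Trained networks look in the newest picture that a camera, given by its name, has taken for a name from the list of things; names that differ only in an ending like _2 or _b are one class to them, and where a whole thing is asked for, a point or a joint stands for the part that bears it (a point fixed in the world has none). Each returns a list of dicts, best first, with "p" (0 to 1); they miss things now and then, are a little off and sometimes report something else, mostly with a low value. They report only what shows in the picture. A call takes as long as a camera call.
- robot.look_for(query, camera): "point" ([column, row] in pixels, amid what is visible of it).
- robot.tip_of(query, camera): "point" ([column, row] in pixels: a listed point, or the origin of a listed thing).
The state is a dict: "time_s": time; "joint_positions": joint angles; "dq": joint speeds; "joint_torque": joint torques, N m; "tool_pos": TCP position; "eef_rot": TCP orientation; "contact_force": force on the tool from outside, world axes, zero at the start; "torque": the same for the moment, N m; "finger_gap": opening from 0.0 (shut) to 1.0 (fully open); "gripper_force": force on a finger pad.
Only numpy, scipy, OpenCV 4.12 (cv2) and the standard library are available. Lean on these libraries where they do the work, as an engineer would, in place of code of your own. Each camera call takes 0.05 s, during which the arm holds its last target. There are 200 camera calls.

### The job

Move both ceramic jars out of the way onto the white turntable, so that they stand fully on it, then fetch the green-lidded clip-on container from behind them and set it on the middle of the cork trivet while the jars wait. Then put each jar back, centred on the coaster of its own colour. Keep the jars and the container upright, set them down gently without dropping them, and leave the colander, the steamer lid and the wooden spoon where they are.

Things in the scene. Friction and masses are not known exactly. Their poses are not given: they have to be found in the camera images.
- blue_jar: Blue ceramic storage jar with a white band; 62 mm across at the belly, foot 52 mm across, lid 58 mm across with its top 88 mm above the origin. The lid is fixed to the jar and carries an upright round knob, 26 mm in diameter, from 88 to 122 mm above the origin: pick the jar up by it. About 0.4 kg. Origin: centre of the underside; z up. Starts on the coaster of its colour.
- brown_jar: Terracotta-brown ceramic storage jar with a white band; 62 mm across at the belly, foot 52 mm across, lid 58 mm across with its top 88 mm above the origin. The lid is fixed to the jar and carries an upright round knob, 26 mm in diameter, from 88 to 122 mm above the origin: pick the jar up by it. About 0.4 kg. Origin: centre of the underside; z up. Starts on the coaster of its colour.
- blue_coaster: blue round coaster, 84 mm in diameter, 5 mm thick, fixed to the counter: the place of the blue jar. Origin: centre of its underside, on the counter; z up. The two coasters stand side by side, 92 mm between centres, on the robot's side of the container's start.
- brown_coaster: terracotta-brown round coaster, 84 mm in diameter, 5 mm thick, fixed to the counter: the place of the terracotta-brown jar. Origin: centre of its underside, on the counter; z up. The two coasters stand side by side, 92 mm between centres, on the robot's side of the container's start.
- container: Closed clip-on food box, off-white, green lid (fixed shut), a green clip at each short end; 62 mm along x, 92 along y (96 over the clips), 58 tall, about 0.18 kg. Grip it across x. Origin: centre of the underside; z up; -x faces roughly to the robot. Starts on the counter behind the jars, their bellies about 12 mm from its -x side, its origin 74 mm from the line of coaster centres.
- turntable: White plastic turntable, a flat round plate 220 mm in diameter without a rim, top 20 mm above the counter; it is fixed and does not turn. The place where both jars wait, side by side. Origin: centre of its underside, on the counter; z up.
- trivet: Round cork trivet, 150 mm in diameter, 10 mm thick, fixed; the container's new place. Origin: centre of its underside, on the counter; z up.
- colander: Stainless colander, 200 mm across, 85 mm tall, with a wire handle on each side along its y (257 mm over the handles). Bystander. Origin: centre of the underside; z up.
- steamer_lid: Aluminium steamer lid lying on the counter, 200 mm across, 60 mm tall with its black knob. Bystander. Origin: centre of the underside; z up.
- spoon: Wooden spoon, 260 mm long, lying on the counter between the robot and the work, along its own x, at most 25 mm tall. Bystander. Origin: on the underside near its middle; z up.

How it is judged (in metres and radians):
On the way, in this order (a step that is already met when the one before it is completed fails the run):
1. both jars stand upright on the turntable, wholly on it, and are let go (horizontal distance between each of blue_jar, brown_jar and turntable below 0.086 m and z of blue_jar in the frame of turntable between 0.016 and 0.024 m and angle between each of blue_jar, brown_jar's own z axis and vertical below 0.12 rad and linear speed of each of blue_jar, brown_jar below 0.03 m/s and contact force between the fingers and blue_jar below 0.2 N and z of brown_jar in the frame of turntable between 0.016 and 0.024 m and contact force between the fingers and brown_jar below 0.2 N), for 0.2 s.
2. the container stands on the middle of the trivet, let go, while both jars still stand on the turntable (all of step 1 and horizontal distance between container and trivet below 0.015 m and z of container in the frame of trivet between 0.006 and 0.014 m and angle between container's own z axis and vertical below 0.12 rad and linear speed of container below 0.03 m/s and contact force between the fingers and container below 0.2 N), for 0.2 s.
At the end, for the whole second after the job is handed in: Each jar stands upright on the coaster of its own colour, centres within 12 mm; the container stands upright on the trivet, centres within 15 mm; all are released and at rest (horizontal distance between blue_jar and blue_coaster below 0.012 m and z of blue_jar in the frame of blue_coaster between 0.001 and 0.009 m and angle between each of blue_jar, brown_jar, container's own z axis and vertical below 0.12 rad and linear speed of each of blue_jar, brown_jar, container below 0.03 m/s and contact force between the fingers and blue_jar below 0.2 N and horizontal distance between brown_jar and brown_coaster below 0.012 m and z of brown_jar in the frame of brown_coaster between 0.001 and 0.009 m and contact force between the fingers and brown_jar below 0.2 N and horizontal distance between container and trivet below 0.015 m and z of container in the frame of trivet between 0.006 and 0.014 m and contact force between the fingers and container below 0.2 N); the robot touches nothing.
It fails at once if the colander, the steamer lid or the wooden spoon is moved by more than 25 mm (distance of any of colander, steamer_lid, spoon from where it was at the start of the episode above 0.025 m).
It fails at once if a jar or the container is tipped by more than about 35 degrees (angle between any of blue_jar, brown_jar, container's own z axis and vertical above 0.6 rad).
It fails at once if a jar or the container is dropped: it falls free of the fingers faster than 0.7 m/s (a drop of about 25 mm) ((linear speed of blue_jar above 0.7 m/s and contact force between the fingers and blue_jar below 0.05 N) or (linear speed of brown_jar above 0.7 m/s and contact force between the fingers and brown_jar below 0.05 N) or (linear speed of container above 0.7 m/s and contact force between the fingers and container below 0.05 N)).
It also fails if it takes over 131 s, if anything falls off the work surface, if the arm or the gripper's body presses on something with over 40 N, if the wrist force passes 120 N, or if a joint passes its speed limit or range.

## Working session

There is one attempt and no reset: what is moved stays moved. The work goes in short steps, each a Python script; the robot and the scene stay as the last script left them, time stands still between calls to the robot, and variables do not carry over. Pictures are saved under pics/ and viewed, at most 14 in all, crops included, and the job is handed in when it is done.

```bash
mkdir -p pics; ls; python3 - <<'E'
from station import robot
import cv2,numpy as np
s=robot.sense(); print(s["tool_pos"],s["eef_rot"],s["time_s"])
for c in ("top","side"):
    im,d=robot.grab_frame(c); cv2.imwrite(f"pics/{c}0.png",im[:,:,::-1])
    k=robot.calibration(c); print(c,{a:(np.round(v,3).tolist() if isinstance(v,np.ndarray) else v) for a,v in k.items()})
    for q in ["blue_jar","brown_jar","blue_coaster","brown_coaster","container","turntable","trivet","colander","steamer_lid","spoon"]:
        print(q,[(np.round(r["point"]).tolist(),round(r["p"],2)) for r in robot.look_for(q,c)[:2]],[(np.round(r["point"]).tolist(),round(r["p"],2)) for r in robot.tip_of(q,c)[:2]])
E
```

```text
pics
station.py
[ 0.16170869 -0.52491766  0.23019565] [-1.79861729e+02  6.50752320e-03  1.71245845e+01] 0.0
top {'mtx': [[445.457, 0.0, 324.615], [0.0, 445.457, 195.345], [0.0, 0.0, 1.0]], 'extrinsics': [[-0.008, -1.0, 0.016, -0.009], [0.993, -0.006, 0.119, -0.558], [-0.119, 0.017, 0.993, -1.104], [0.0, 0.0, 0.0, 1.0]]}
blue_jar [([338.0, 197.0], 0.88)] [([337.0, 198.0], 0.59)]
brown_jar [([304.0, 205.0], 0.94)] [([304.0, 208.0], 0.73), ([313.0, 263.0], 0.53)]
blue_coaster [([331.0, 205.0], 0.58)] [([337.0, 196.0], 0.67), ([441.0, 242.0], 0.24)]
brown_coaster [([303.0, 219.0], 0.68)] [([301.0, 208.0], 0.8), ([200.0, 241.0], 0.19)]
container [([456.0, 138.0], 0.68), ([308.0, 174.0], 0.61)] [([311.0, 175.0], 0.57)]
turntable [([198.0, 242.0], 0.59)] [([198.0, 237.0], 0.57)]
trivet [([441.0, 242.0], 0.77)] [([440.0, 240.0], 0.86)]
colander [([454.0, 138.0], 0.63), ([332.0, 208.0], 0.52)] [([445.0, 146.0], 0.72)]
steamer_lid [([202.0, 142.0], 0.73)] [([201.0, 142.0], 0.78), ([440.0, 241.0], 0.38)]
spoon [([314.0, 267.0], 0.77)] [([314.0, 266.0], 0.71)]
side {'mtx': [[453.037, 0.0, 320.43
[... 196 characters left out ...]
.0, 133.0], 0.71), ([331.0, 221.0], 0.59)] [([328.0, 235.0], 0.58)]
brown_jar [([312.0, 187.0], 0.56), ([254.0, 222.0], 0.19)] [([315.0, 204.0], 0.8)]
blue_coaster [([328.0, 244.0], 0.93)] [([328.0, 235.0], 0.96)]
brown_coaster [([306.0, 210.0], 0.73), ([281.0, 353.0], 0.2)] [([314.0, 206.0], 0.49)]
container [([355.0, 207.0], 0.76)] [([351.0, 215.0], 0.96)]
turntable [([278.0, 133.0], 0.64)] [([278.0, 137.0], 0.9), ([329.0, 237.0], 0.69)]
trivet [([279.0, 352.0], 0.81)] [([280.0, 352.0], 0.79)]
colander [([428.0, 340.0], 0.87)] [([418.0, 357.0], 0.94)]
steamer_lid [([374.0, 133.0], 0.84)] [([375.0, 132.0], 0.76), ([316.0, 206.0], 0.4)]
spoon [([254.0, 223.0], 0.89)] [([253.0, 218.0], 0.87)]
```

View pics/top0.png

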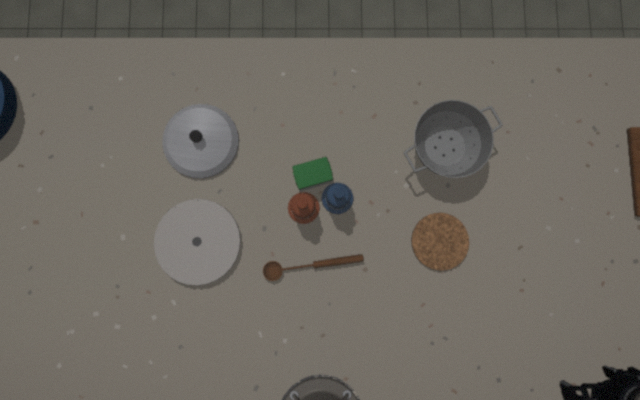

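View pics/side0.png

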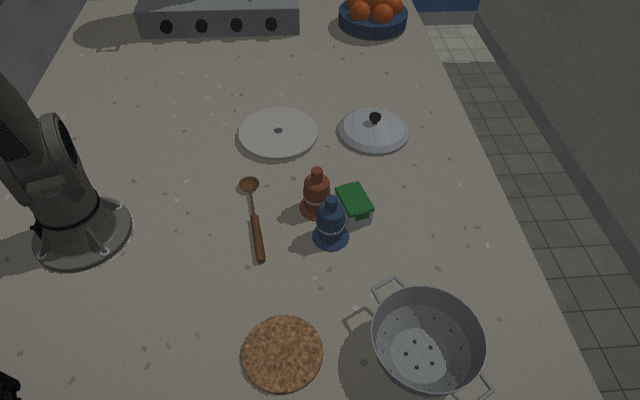

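Both views agree with the networks: in the top view the blue jar is at (338,197), the brown jar at (304,207), the container's green lid at (312,173), the turntable at (198,242) and the trivet at (440,240). The colander's handle points toward the trivet, and the spoon lies at (315,265). Next I'll turn these into metric positions from depth and colour.

```bash
cat > h.py <<'E'
from station import robot
import numpy as np, cv2
from scipy.spatial.transform import Rotation as R
def cam_pose(name):
    k=robot.calibration(name)
    if name=="wrist":
        s=robot.sense(); T=np.eye(4); T[:3,:3]=R.from_euler("xyz",s["eef_rot"],degrees=True).as_matrix(); T[:3,3]=s["tool_pos"]
        return k["mtx"],T@np.array(k["T_tool_cam"]),k
    return k["mtx"],np.linalg.inv(k["extrinsics"]),k
def cloud(name):
    K,T,k=cam_pose(name); im,d=robot.grab_frame(name)
    v,u=np.mgrid[:400,:640]; 
    p=np.stack([(u-K[0][2])/K[0][0]*d,-(v-K[1][2])/K[1][1]*d,-d],-1)@T[:3,:3].T+T[:3,3]
    p[d==0]=np.nan
    return im,p,T,K
def on_plane(uv,z,T,K):
    uv=np.atleast_2d(uv); r=np.c_[(uv[:,0]-K[0][2])/K[0][0],-(uv[:,1]-K[1][2])/K[1][1],-np.ones(len(uv))]@T[:3,:3].T
    return (T[:3,3]+r*((z-T[2,3])/r[:,2])[:,None])[:,:2]
def circle(xy,rad=None):
    from scipy.optimize import least_squares
    c=least_squares(lambda q:np.hypot(*(xy-q[:2]).T)-(q[2] if rad is None else rad),[*xy.mean(0),.03],loss="soft_l1",f_scale=.002).x
    return c
def mask(im,hues,smin=60,vmin=30):
    h=cv2.cvtColor(im,cv2.COLOR_RGB2HSV); return ((h[...,0]>=hues[0])&(h[...,0]<=hues[1])&(h[...,1]>smin)&(h[...,2]>vmin)).astype(np.uint8)
E
python3 - <<'E'
from h import *
for c in("top","side"):
    im,p,T,K=cloud(c); print(c,"cam",T[:3,3].round(3)); hsv=cv2.cvtColor(im,cv2.COLOR_RGB2HSV)
    px={"top":dict(blue=(338,197),brown=(304,207),green=(312,173),tt=(185,250),tr=(440,240),counter=(315,300)),"side":dict(blue=(331,205),brown=(317,178),green=(355,200),tt=(265,140),tr=(280,352),counter=(200,300))}[c]
    for n,(u,v) in px.items(): print(n,hsv[v,u],p[v,u].round(3))
    for n,(x,y) in dict(tt=px["tt"],tr=px["tr"]).items():
        z=.02 if n=="tt" else .01
        m=(np.abs(p[...,2]-z)<.006).astype(np.uint8) if n=="tt" else mask(im,(5,22),70)
        m[:, :]=cv2.morphologyEx(m,cv2.MORPH_CLOSE,np.ones((7,7)))
        _,L,st,ce=cv2.connectedComponentsWithStats(m); l=L[y,x]
        q=max(cv2.findContours((L==l).astype(np.uint8),0,1)[0],key=cv2.contourArea)[:,0]
        w=on_plane(q,z,T,K); print(n,"area",st[l][4],"circle",circle(w).round(4))
    for n,h in dict(blue=(100,125),brown=(0,14),green=(45,85)).items():
        m=mask(im,h,70)>0; m&=(np.hypot(p[...,0]-p[px["green"][1],px["green"][0],0],p[...,1]-p[px["green"][1],px["green"][0],1])<.2)
        zz=p[m][:,2]
        if n=="green":
            q=p[m&(np.abs(p[...,2]-.058)<.008)][:,:2]; r=cv2.minAreaRect((q*1000).astype(np.float32)); print(n,len(q),r,np.median(q,0).round(4))
        else:
            q=p[m&(p[...,2]>.115)]; print(n,"knobtop",len(q),q.mean(0).round(4),np.ptp(q,0).round(3), "lid", (lambda a:(len(a),a.mean(0).round(4)))(p[m&(p[...,2]>.08)&(p[...,2]<.095)]))
E
```

```text
top cam [0.422 0.006 1.162]
blue [104  91  76] [ 0.543 -0.043  0.126]
brown [  8 135  89] [0.52  0.037 0.123]
green [ 65 110  97] [0.612 0.018 0.058]
tt [ 13  13 133] [0.422 0.342 0.018]
tr [ 13 113  97] [ 0.443 -0.311  0.01 ]
counter [ 18  32 121] [ 0.292  0.013 -0.002]
tt area 5866 circle [0.4439 0.3126 0.1081]
tr area 2601 circle [ 0.44   -0.3109  0.0732]
blue knobtop 93 [ 0.5521 -0.045   0.1259] [0.024 0.024 0.008] lid (279, array([ 0.5522, -0.0441,  0.0911]))
brown knobtop 96 [0.5288 0.0418 0.1257] [0.024 0.023 0.015] lid (319, array([0.5278, 0.0418, 0.0911]))
green 854 ((613.0940551757812, 17.598304748535156), (60.10603713989258, 92.76223754882812), 16.36550521850586) [0.6123 0.0184]
side cam [ 0.469 -0.67   0.817]
blue [105  85  48] [ 0.55  -0.059  0.121]
brown [  7 105  61] [0.528 0.028 0.114]
green [ 65 111  94] [0.613 0.009 0.057]
tt [  8   8 125] [0.408 0.272 0.021]
tr [ 14 104  91] [ 0.434 -0.315  0.011]
counter [ 18  26 119] [ 0.275 -0.189 -0.001]
tt area 3312 circle [0.4427 0.3069 0.1092]
tr area 5043 circle [ 0.4386 -0.3148  0.074 ]
blue knobtop 113 [ 0.5515 -0.0502  0.1252] [0.025 0.026 0.014] lid (326, array([ 0.5507, -0.0579,  0.0909]))
brown knobtop 117 [0.5272 0.0358 0.1244] [0.024 0.025 0.014] lid (308, array([0.5268, 0.028 , 0.0907]))
green 867 ((611.7166137695312, 15.415550231933594), (63.276397705078125, 98.79779052734375), 16.287837982177734) [0.6117 0.01  ]
```

```bash
python3 - <<'E'
from h import *
k=robot.calibration("wrist"); print({a:np.round(v,3).tolist() for a,v in k.items() if hasattr(v,"__len__") and not isinstance(v,str)})
for n,p in dict(jar=(.54,0,.1),jarhi=(.52,0,.36),tt=(.443,.31,.12),cont=(.612,.018,.022),tr=(.44,-.311,.03)).items():
    for y in (16,106,-74,-164): 
        j=robot.inverse_kinematics(p,[180,0,y]); print(n,y,None if j is None else np.round(j).tolist())
robot.move_to([.44,-.311,.33],[180,0,16]); 
im,p,T,K=cloud("wrist"); cv2.imwrite("pics/w_tr.png",im[:,:,::-1]); print(robot.sense()["time_s"])
E
```

```text
{'mtx': [[326.8, 0.0, 316.073], [0.0, 326.8, 200.426], [0.0, 0.0, 1.0]], 'T_tool_cam': [[-0.0, 0.963, 0.269, 0.069], [1.0, 0.0, -0.0, 0.001], [-0.0, 0.269, -0.963, -0.143], [0.0, 0.0, 0.0, 1.0]]}
jar 16 [23.0, 27.0, -34.0, 98.0, 17.0, 60.0, -90.0]
jar 106 [28.0, 29.0, -41.0, 98.0, 21.0, 62.0, -4.0]
jar -74 [14.0, 25.0, -22.0, 98.0, 10.0, 59.0, -175.0]
jar -164 [33.0, 31.0, -48.0, 98.0, 25.0, 63.0, 83.0]
jarhi 16 [28.0, 16.0, -41.0, 75.0, 11.0, 93.0, -85.0]
jarhi 106 [33.0, 18.0, -49.0, 74.0, 13.0, 93.0, 3.0]
jarhi -74 [23.0, 15.0, -33.0, 75.0, 8.0, 93.0, -173.0]
jarhi -164 [33.0, 18.0, -49.0, 74.0, 13.0, 93.0, 93.0]
tt 16 [8.0, 39.0, -69.0, 96.0, 39.0, 72.0, -142.0]
tt 106 [2.0, 33.0, -56.0, 96.0, 29.0, 67.0, -45.0]
tt -74 [-78.0, 32.0, 59.0, 99.0, -30.0, 66.0, -175.0]
tt -164 [-0.0, 31.0, -52.0, 96.0, 26.0, 66.0, 47.0]
cont 16 [16.0, 39.0, -28.0, 90.0, 21.0, 57.0, -93.0]
cont 106 [25.0, 44.0, -44.0, 90.0, 33.0, 61.0, -12.0]
cont -74 [-41.0, 52.0, 64.0, 92.0, -50.0, 68.0, -130.0]
cont -164 [23.0, 42.0, -40.0, 90.0, 30.0, 60.0, 80.0]
tr 16 [41.0, 28.0, -10.0, 103.0, 6.0, 50.0, -46.0]
tr 106 [50.0, 30.0, -23.0, 102.0, 14.0, 51.0, 37.0]
tr -74 [30.0, 28.0, 4.0, 103.0, -2.0, 49.0, -128.0]
tr -164 [59.0, 32.0, -34.0, 102.0, 22.0, 53.0, 121.0]
3.6167
```

View pics/w_tr.png

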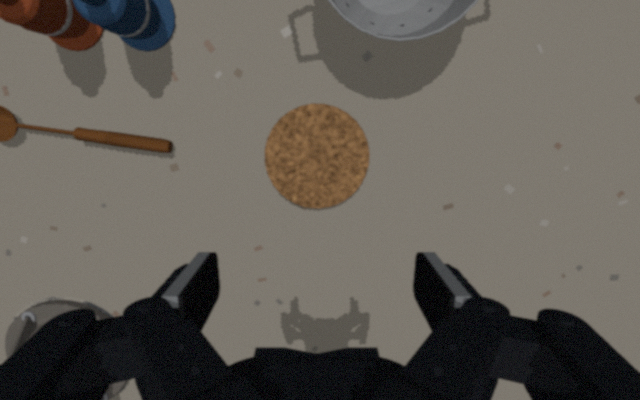

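The trivet is clear at (317,157) in the wrist view. Now I'll measure it, then hover over the jars.

```bash
cat >> h.py <<'E'
def disc(m,at,z,T,K,rad=None):
    _,L,st,ce=cv2.connectedComponentsWithStats(cv2.morphologyEx(m,cv2.MORPH_CLOSE,np.ones((5,5))))
    q=max(cv2.findContours((L==L[at[1],at[0]]).astype(np.uint8),0,1)[0],key=cv2.contourArea)[:,0]
    return circle(on_plane(q,z,T,K),rad)
def knobs(p,im,near):
    out={}
    for n,h in dict(blue=(100,125),brown=(0,14)).items():
        m=(mask(im,h,70)>0)&(np.hypot(p[...,0]-near[0],p[...,1]-near[1])<.25)
        a=p[m&(p[...,2]>np.nanmax(p[m][:,2])-.006)]
        out[n]=(len(a),cv2.minEnclosingCircle((a[:,:2]*1000).astype(np.float32)),a.mean(0).round(4))
    return out
E
python3 - <<'E'
from h import *
im,p,T,K=cloud("wrist"); print("tr",disc(mask(im,(5,22),70),(317,157),.01,T,K).round(4), p[157,317].round(4))
robot.move_to([.50,0,.33],[180,0,16])
im,p,T,K=cloud("wrist"); cv2.imwrite("pics/w_j.png",im[:,:,::-1]); print(knobs(p,im,(.54,0)))
m=(mask(im,(45,85),70)>0)&(abs(p[...,2]-.058)<.008); print(cv2.minAreaRect((p[m][:,:2]*1000).astype(np.float32)),p[m].mean(0))
for q in("blue_coaster","brown_coaster","spoon","container"): print(q,robot.tip_of(q,"wrist")[:1],robot.look_for(q,"wrist")[:1])
E
```

```text
tr [ 0.4404 -0.3138  0.0738] [ 0.4417 -0.3142  0.0097]
{'blue': (1, ((515.5564575195312, 15.169007301330566), 9.999999747378752e-05), array([0.5156, 0.0152, 0.4247])), 'brown': (8, ((522.959228515625, -54.899627685546875), 0.5963202118873596), array([ 0.5228, -0.0549,  0.37  ]))}
((613.855224609375, 16.32013702392578), (61.336822509765625, 94.51103973388672), 15.797167778015137) [0.61390703 0.01625541 0.05840071]
blue_coaster [{'point': [281.0, 228.4], 'p': 0.45}] [{'point': [343.3, 111.9], 'p': 0.82}]
brown_coaster [{'point': [323.3, 76.5], 'p': 0.17}] [{'point': [302.1, 113.1], 'p': 0.55}]
spoon [{'point': [280.5, 227.6], 'p': 0.8}] [{'point': [280.0, 231.1], 'p': 0.75}]
container [{'point': [326.1, 72.6], 'p': 0.93}] [{'point': [325.5, 68.9], 'p': 0.98}]
```

View pics/w_j.png

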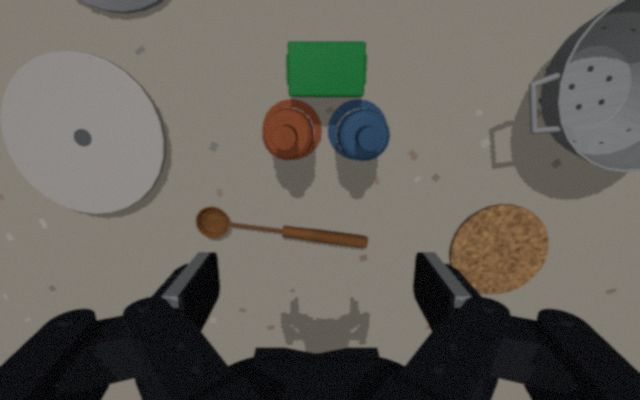

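The wrist view shows the knobs at (285,138) and (371,137), and the container at (327,69) with 15.8° yaw. My knob mask caught gripper pixels, so I'll limit its height and then move the brown jar, which is nearer the turntable.

```bash
sed -i 's/<.25)$/<.25)\&(p[...,2]<.16)/' h.py; cat >> h.py <<'E'
YAW=106
def pick(x,y,ztcp,gap=.6,force=40,lift=.16,yaw=YAW):
    robot.gripper_to(gap); robot.move_to([x,y,ztcp+.1],[180,0,yaw])
    hit=robot.line_to([x,y,ztcp],velocity=.1,f_stop=8); print("hit",hit,robot.sense()["tool_pos"])
    robot.gripper_to(0.0,force=force); s=robot.sense(); print("gap",s["finger_gap"],s["gripper_force"])
    robot.line_to([x,y,ztcp+lift],velocity=.12); s=robot.sense(); print("lifted",s["finger_gap"],s["contact_force"],s["time_s"])
def place(x,y,ztcp,gap=.6,clear=.1,yaw=YAW):
    z=robot.sense()["tool_pos"][2]
    robot.line_to([x,y,z],[180,0,yaw],velocity=.2)
    robot.line_to([x,y,ztcp+.02],velocity=.12)
    hit=robot.line_to([x,y,ztcp-.004],velocity=.025,f_stop=3); s=robot.sense(); print("down",hit,s["tool_pos"],"expected",ztcp)
    robot.gripper_to(gap); robot.line_to([x,y,ztcp+clear],velocity=.12); print(robot.sense()["time_s"])
E
python3 - <<'E'
from h import *
im,p,T,K=cloud("wrist"); k=knobs(p,im,(.54,0)); print(k)
for n in k:
    (x,y),r=k[n][1]; assert abs(r-13)<3.5
m=p[...,2]>.1
g=(np.abs(p[...,2]-.0205)<.005)&(p[...,1]>.15)&(p[...,1]<.45); print("tt",(p[g][:,:2].min(0)+p[g][:,:2].max(0))/2,np.ptp(p[g][:,:2],0))
E
```

```text
{'blue': (468, ((553.3788452148438, -47.13703918457031), 12.975125312805176), array([ 0.5531, -0.047 ,  0.1273])), 'brown': (472, ((529.3792724609375, 39.608551025390625), 12.849034309387207), array([0.5298, 0.0395, 0.1272]))}
tt [0.48433036 0.31073357] [0.29788608 0.2189466 ]
```

```bash
python3 - <<'E'
from h import *
pick(.5294,.0396,.099)
place(.443,.361,.114)
E
```

```text
hit False [0.53010391 0.03976403 0.09975712]
gap 0.2905376017772887 39.28935348987579
lifted 0.2892572156720105 [ 1.14716543 -0.5798921  -4.66963085] 10.0417
down True [0.44275484 0.36073724 0.11477041] expected 0.114
15.1417
```

```bash
python3 - <<'E'
from h import *
pick(.5534,-.0471,.099)
place(.443,.262,.114)
robot.move_to([.50,0,.33],[180,0,16])
im,p,T,K=cloud("wrist"); cv2.imwrite("pics/w_2.png",im[:,:,::-1])
m=(mask(im,(45,85),70)>0)&(abs(p[...,2]-.058)<.008); print(cv2.minAreaRect((p[m][:,:2]*1000).astype(np.float32)),p[m].mean(0))
print(knobs(p,im,(.443,.311)))
E
```

```text
hit False [ 0.55409752 -0.04696716  0.09976106]
gap 0.289580723218486 39.17582094669342
lifted 0.2875621145494796 [-0.20289879  0.56692466 -3.90169297] 19.8917
down True [0.44274801 0.26184417 0.11475305] expected 0.114
24.9667
((613.541015625, 16.180675506591797), (61.18410873413086, 94.52628326416016), 15.269607543945312) [0.61388483 0.0164743  0.05838322]
{'blue': (516, ((442.93060302734375, 260.6799621582031), 12.925748825073242), array([0.4436, 0.2599, 0.1421])), 'brown': (508, ((444.0892333984375, 347.5059814453125), 25.08331871032715), array([0.4447, 0.3401, 0.1072]))}
```

View pics/w_2.png

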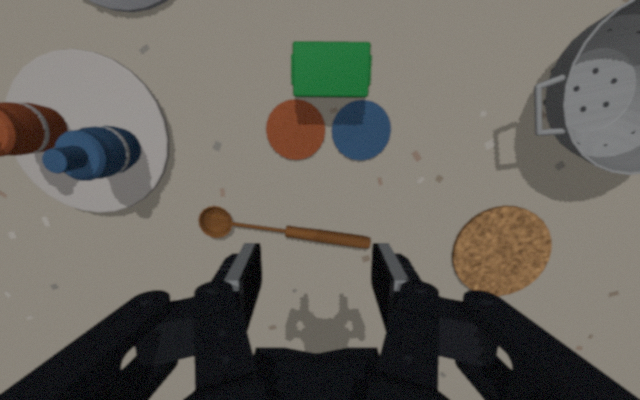

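Both jars stand upright on the turntable, and the bare coasters show at (296,130) and (361,130). Now I'll measure the coasters and move the container.

```bash
python3 - <<'E'
from h import *
im,p,T,K=cloud("wrist")
print("blue_c",disc(mask(im,(100,125),70),(361,130),.005,T,K).round(4),"brown_c",disc(mask(im,(0,11),90),(296,130),.005,T,K).round(4))
pick(.6137,.0163,.024,gap=1.0,force=40,lift=.14,yaw=105.5)
place(.4404,-.3138,.034,gap=1.0,clear=.14,yaw=105.5)
robot.move_to([.44,-.311,.33],[180,0,16])
im,p,T,K=cloud("wrist"); cv2.imwrite("pics/w_3.png",im[:,:,::-1])
m=(mask(im,(45,85),70)>0)&(p[...,2]<.1)&(p[...,2]>.06); print(cv2.minAreaRect((p[m][:,:2]*1000).astype(np.float32)),p[m].mean(0))
E
```

```text
blue_c [ 0.5549 -0.0479  0.04  ] brown_c [0.5302 0.0405 0.0407]
hit False [0.61447631 0.01652821 0.02485647]
gap 0.7201351754051237 44.447211027145386
lifted 0.7198411772234695 [ 0.65395173  0.01703766 -1.64319174] 30.6417
down True [ 0.44012495 -0.31370333  0.03495863] expected 0.034
36.125
((440.9564514160156, -313.3575439453125), (60.75199890136719, 95.06341552734375), 15.962190628051758) [ 0.44172485 -0.31305497  0.06831124]
```

View pics/w_3.png

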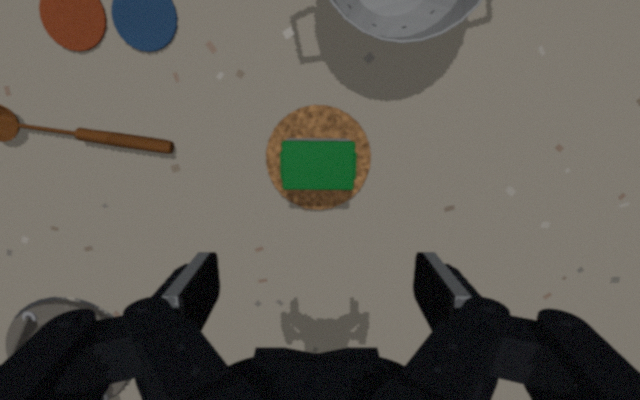

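The container is centred on the trivet, within about 1 mm. The coasters measure 91.8 mm apart, against 92 mm given, so the jars can go back.

```bash
python3 - <<'E'
from h import *
robot.move_to([.42,.2,.33],[180,0,YAW])
pick(.443,.262,.114)
place(.5549,-.0479,.099)
robot.move_to([.43,.25,.30],[180,0,YAW])
pick(.443,.361,.114)
place(.5302,.0405,.099)
robot.move_to([.48,0,.33],[180,0,16])
im,p,T,K=cloud("wrist"); cv2.imwrite("pics/w_4.png",im[:,:,::-1]); print(knobs(p,im,(.54,0)))
E
```

```text
hit False [0.44346528 0.26248923 0.11470023]
gap 0.288246997613557 39.134958386421204
lifted 0.28582357659208424 [ 0.59251336  0.49114487 -3.78827705] 43.3083
down True [ 0.55457422 -0.04799477  0.09965938] expected 0.099
48.6417
hit False [0.44333468 0.36156248 0.11480172]
gap 0.28955889440505017 39.28859531879425
lifted 0.2876513265449477 [ 0.09831034 -0.44763995 -3.81900463] 53.725
down True [0.52991243 0.04035906 0.09974164] expected 0.099
59.0667
{'blue': (501, ((554.0585327148438, -48.57814025878906), 12.89246940612793), array([ 0.5542, -0.0481,  0.1273])), 'brown': (496, ((529.7211303710938, 39.90101623535156), 12.8745698928833), array([0.5299, 0.0399, 0.1273]))}
```

View pics/w_4.png

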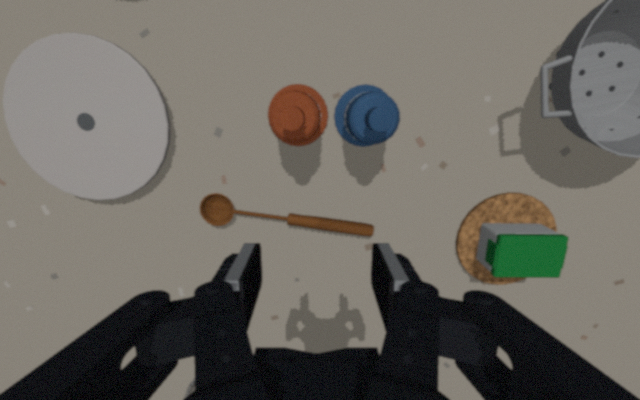

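Both jars are upright on their own coasters, within about 1 mm, at (298,115) and (367,115). The container is on the trivet and the spoon and colander haven't moved. Handing in.

```bash
python3 -c "
from station import robot
print(robot.close_job())"
```

```text
the job is handed in; nothing more can be done
None
```

The job is handed in at about 59 s on the robot's clock: each jar is back on its own coaster and the container is on the trivet, all within about 1 mm of centre and upright in the last images; the judge's verdict was not shown.

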